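# Fit the cell into the cordless specimen lamp

### The job

Take the middle-length cell from the sloped rack and fit it into the lamp's cell bay: push its flat end under the hood against the spring plunger with the nub end raised, then tip the nub end down behind the end wall, so that the cell lies fully home on the rails, held by the spring. Let go of it, and leave the other two cells in the rack and the bottle, box and eyepiece where they are.

Things in the scene. Friction and masses are not known exactly. Their poses are not given: they have to be found in the camera images.
- cell_center (a point): Centre (mid-length, on the axis) of the cell to fit: a loose grey cylinder, diameter 32 mm, 110 mm long overall, 0.16-0.25 kg, with a flat metal end and at the other end a steel nub (diameter 14 mm, 5 mm long, included in the 110). x axis along the cell from the flat end to the nub. It starts in one of the rack's three slots, flat end down.
- cell_nub (a point): Tip of that cell's nub, 55 mm from its centre along +x.
- shortcell_center (a point): Centre of the short cell, same look and diameter but 80 mm long, lying in another slot of the rack. Must stay there.
- longcell_center (a point): Centre of the long cell, same look and diameter but 140 mm long, lying in another slot. Must stay there.
- rack: Fixed plywood rack, 160 x 205 mm, origin mid-underside. Three slots 72 mm apart along y; the deck rises at 30 degrees towards +x (away from the robot at yaw 0). A cell's low flat end rests on a stop (30 mm wide, up to 6.5 mm above the cell's axis). Two rails, reaching 13 mm either side of the axis, carry it; the deck is 26.5 mm below the axis, so fingers can straddle a cell; 40 mm free between cells.
- bay: Cell bay of the fixed lamp: raised, sloping 15 degrees. Origin: place of the fitted cell's centre, 70 mm above the table. x: along the fitted cell from flat end to nub, rising 15 degrees, away from the robot at yaw 0; y level; z square to the slope. Two rails carry the cell from x -58 to 45 mm, tops at z -12.5, out to |y| 13; tray below at z -26.5, sides open for fingers.
- bay_wall (a point): Top middle of the bay's rigid end wall on the inner face, which the nub ends up against: at x 55, z 9 mm in the bay frame (axes as the bay). The wall is 6 mm thick, 36 mm wide, and goes down to the tray.
- bay_hood (a point): Middle of the hood's lower front edge at the spring end: x -43, z 28 mm in the bay frame (axes as the bay). The black housing behind is open to +x, inner sides at y +-18.5, rear face at x -74; hood 4 mm thick with a 15 mm slit along its middle. A cell passes under it only flat end first with the nub end tilted up 12 to 23 degrees from the bay's slope, and is then tipped level.
- lamp_post (a point): Top of the upright part of the lamp's post, 14 mm thick, 200 mm above the table, 145 mm from the bay's origin on the nub side. The lamp head sits beyond it, away from the bay, up to 235 mm high. The lamp's base plate is 110 mm wide and 12 mm thick, from 115 mm on the spring side to 175 mm on the nub side of the bay's origin.
- plunger (a joint): Travel of the round-nosed spring plunger (radius 9 mm, on the bay's axis), m: 0 free, nose at x -46 mm in the bay frame; 0.018 fully pressed towards -x. Stiffness 800 N/m, no preload. About 0.009 (7 N) with the cell fitted; pressing to 0.014-0.016 (11-13 N) gives the nub room to pass the end wall.
- stand_top (a point): Top of a fixed retort stand between rack and lamp, an obstacle: steel rod 12 mm thick, 352 mm high, with a small clamp boss (24 mm thick) at 270 to 300 mm and a stub reaching 50 mm towards the stand's +x (away from the robot) there; base plate 90 x 100 x 12 mm centred under the rod.
- stain_center (a point): Bystander, to be left where it is: centre of a loose amber bottle, 52 mm diameter, 115 mm high, standing.
- slidebox_center (a point): Bystander, to be left where it is: centre of a loose wooden slide box, 90 x 60 x 34 mm, lying on the table.
- eyepiece_center (a point): Bystander, to be left where it is: centre of a loose black eyepiece, 42 mm diameter, 68 mm high, standing.
Things that resemble listed ones, but are neither listed nor needed, are in the scene too. What is shaped like the part that bears cell_center but blue is not meant.

How it is judged:
On the way:
1. the cell's flat end presses the spring plunger in by more than 5 mm while the nub end is still raised more than 6 degrees (value of joint plunger above 0.005 m and angle between the x axis of cell_center and the x axis of bay, either way round above 0.1 rad and z of cell_nub in the frame of bay above 0.008 m and distance between cell_center and bay below 0.04 m), for 0.05 s.
At the end, for the whole second after the job is handed in: The cell's centre is within 4 mm of its fitted place along each axis of the bay, its axis within 0.06 rad of the bay's, nub at the end wall, the plunger still pressed more than 5 mm, and it stays so; the short and long cells, bottle, slide box and eyepiece are within 25 mm of where they started (x of cell_center in the frame of bay between -0.004 and 0.004 m and y of cell_center in the frame of bay between -0.004 and 0.004 m and z of cell_center in the frame of bay between -0.004 and 0.004 m and angle between the x axis of cell_center and the x axis of bay, either way round below 0.06 rad and x of cell_nub in the frame of bay above 0.04 m and value of joint plunger above 0.005 m and distance of each of stain_center, slidebox_center, eyepiece_center, shortcell_center, longcell_center from where it was at the start of the episode below 0.025 m); the robot touches nothing.
It fails at once if the stain bottle, slide box or eyepiece is shifted more than 25 mm or tipped more than 30 degrees (distance of any of stain_center, slidebox_center, eyepiece_center from where it was at the start of the episode above 0.025 m or angle between any of stain_center, slidebox_center, eyepiece_center's own z axis and vertical above 0.52 rad).
It fails at once if the short or the long cell is moved more than 25 mm in the rack (distance of any of shortcell_center, longcell_center from where it was at the start of the episode above 0.025 m).
It also fails if it takes over 45 s, if anything falls off the work surface, if the arm or the gripper's body presses on something with over 40 N, if the wrist force passes 120 N, or if a joint passes its speed limit or range.

### The arm

A 6-joint arm with a two-finger parallel gripper is mounted at the origin on the work surface. World frame = base frame: x ahead of the robot, y to its left, z up, the work surface at z = 0. Lengths are in m, angles in rad, forces in N, time in s.
With the tool pointing down it reaches from about 0.3 to 0.775 m from the base axis. Payload 14.6 kg.
Tool frame: the origin (TCP) lies at the very end of the fingers, on their centre line; the grasp point (between the pads) lies 19 mm behind it; y points along the fingers, x is the direction in which the jaws open and shut, and the axes are right-handed (so a half turn about y gives the same grasp; the last joint's range is limited). The gripper opens to 94 mm and grips with 3 to 60 N. Pads are 16 mm wide; open, the fingers measure 119 mm over their backs; the gripper's body (75 mm by 177 mm) begins 78 mm behind the grasp point.
Start: joints at [1.252, 0.3, 1.521, -0, 1.321, -0.067], TCP at [0.137, 0.533, 0.205] pointing down, gripper open.
Joint ranges: [-3.03, 3.03], [-0.79, 2.21], [0.23, 2.52], [-1.04, 4.18], [0, 3.07], [-2.55, 2.55]. Speed limits (rad/s): [2.22, 2.22, 2.57, 3.14, 3.14, 3.14].

### API

Orientations are given as [roll, pitch, yaw] about the fixed x, y, z axes, in that order (R = Rz(yaw) Ry(pitch) Rx(roll)).
In Python, from station import get_obs, cams, hand_in gives the robot as it stands. The module is installed in compiled form; this text tells all that it offers.
- The arm moves only by the tool step_arm, never from a script. Its argument "plan" is a list of rows, each an object with "grip": the closure, from -1 (fully open) to 1 (shut), so that 0 is half open; "slide": the shift along the tool's x, y, z in m, a list of three; "spin": the turn about the tool's y in degrees. A call has 1 to 20 rows; each row shifts and turns the commanded pose from where the row before left it, along the tool's axes as they then stand; what a row does not reach is not made up. A row lasts 1/12 s, in which the tool goes at most 41.7 mm and 7.16 degrees, less where a joint would pass 70% of its speed; a pose out of reach is approached as far as the arm can. A call is refused whole if a number of a shift passes 0.0417 or a number of a turn 7.16, either way. A call with a gripper value outside its range is refused whole. The fingers move at their own pace and stop on an object; "force" is the grip in N (left out, the last holds). Time passes only in rows, so rows that do not move let the fingers close. It gives the time, the measured TCP pose, the force and the opening at its end, in the units of the state.
- get_obs(): the state, without advancing time (a new reading comes with each control period).
- cams.camera(name): name is "side" or "top" or "wrist"; returns the picture (400x640x3 uint8, blue, green, red); there is no depth.
- cams.calibration(name): a dict with "K" (3x3 intrinsics, pixels), "k1" (the pictures are not rectified: a ray, as slopes to the right and down, at radius r is drawn at 1 + k1 r^2 times it, then the intrinsics apply), "T" (4x4, takes a point from camera to world coordinates). Camera axes: x right, y up, looking along -z (the intrinsics and any distortion apply to the point x, -y, -z); pixel columns grow to the right and rows downward; lengths in m; the calibration is good to about 2 mm. A picture is of the moment at which its call begins: read the wrist's pose just before it. calibration takes no time and is no camera call; for the wrist camera it gives the pose at the moment of the call.
- hand_in(): hands the job in, once; it reports no verdict.
The state is a dict: "time_s": time; "qpos": joint angles; "joint_vel": joint speeds; "tau": joint torques, N m; "ee_pos": TCP position; "eef_rot": TCP orientation; "force": force on the tool from outside, world axes, zero at the start; "moment": the same for the moment, N m; "grip_width": finger opening in m.
Only numpy, scipy, OpenCV 4.12 (cv2) and the standard library are available. Lean on these libraries where they do the work, as an engineer would, in place of code of your own. Each camera call takes 0.05 s, during which the arm holds its last target.

## Working session

There is one attempt and no reset: what is moved stays moved. The work goes in short steps, Python scripts to look and compute and a tool call to move; the robot and the scene stay as the last step left them, time stands still between calls to the robot, and variables do not carry over. Pictures are saved under pics/ and viewed, and the job is handed in when it is done.

Besides the shell and the picture viewer there is one more tool, called after "Call:" by a JSON object that holds its "name" and its "arguments". step_arm: Moves the arm, as the interface text tells. Its arguments: {"type":"object","properties":{"plan":{"type":"array","items":{"type":"object","properties":{"grip":{"type":"number"},"slide":{"type":"array","items":{"type":"number"}},"spin":{"type":"number"}}}},"force":{"type":"number"}},"required":["plan"]}

```bash
mkdir -p pics; python3 - <<'E'
from station import get_obs, cams
import cv2
o=get_obs()
print({k:(v if not hasattr(v,'tolist') else [round(x,4) for x in v.tolist()]) for k,v in o.items()})
for n in ["side","top","wrist"]:
    c=cams.calibration(n); print(n,c["K"],c["k1"],c["T"])
    cv2.imwrite(f"pics/{n}0.png",cams.camera(n))
E
```

```text
{'time_s': 0.0, 'qpos': [1.2524, 0.3005, 1.5216, -0.0, 1.3207, -0.0666], 'joint_vel': [0.0001, 0.0006, -0.0023, -0.0004, 0.0004, -0.0006], 'tau': [-0.0013, -53.1802, -35.2727, 0.0708, 0.0243, -0.0001], 'ee_pos': [0.1369, 0.5324, 0.2049], 'eef_rot': [-1.5707, 0.0011, 1.3191], 'force': [-0.6252, -0.3068, 0.0171], 'moment': [0.0196, 0.029, 0.0002], 'grip_width': 0.09404040625979532}
side [[501.14544104   0.         321.1250748 ]
 [  0.         501.14544104 201.16368783]
 [  0.           0.           1.        ]] 0.029212443584139026 [[-0.91051663  0.32114116 -0.26043777  0.28196067]
 [-0.41296782 -0.6752184   0.6111773   0.7487532 ]
 [ 0.02042181  0.66403951  0.74741854  1.11151478]
 [ 0.          0.          0.          1.        ]]
top [[433.17198294   0.         313.6576232 ]
 [  0.         433.17198294 200.88206284]
 [  0.           0.           1.        ]] -0.0994329263667354 [[ 0.00891784  0.98331901 -0.18167054  0.35583451]
 [-0.99983561  0.00590016 -0.01714444  0.01661461]
 [-0.01578657  0.18179357  0.98320999  1.28300572]
 [ 0.          0.          0.          1.        ]]
wrist [[336.2946794    0.         318.0153978 ]
 [  0.         336.2946794  198.08660798]
 [  0.           0.           1.        ]] -0.06681090346316504 [[ 2.49547004e-01 -9.41682625e-01 -2.25743498e-01  7.20888388e-02]
 [ 9.68362291e-01  2.42460718e-01  5.90531401e-02  5.49098962e-01]
 [-8.75385440e-04 -2.33338025e-01  9.72395290e-01  3.84077821e-01]
 [ 0.00000000e+00  0.00000000e+00  0.00000000e+00  1.00000000e+00]]
```

View pics/side0.png

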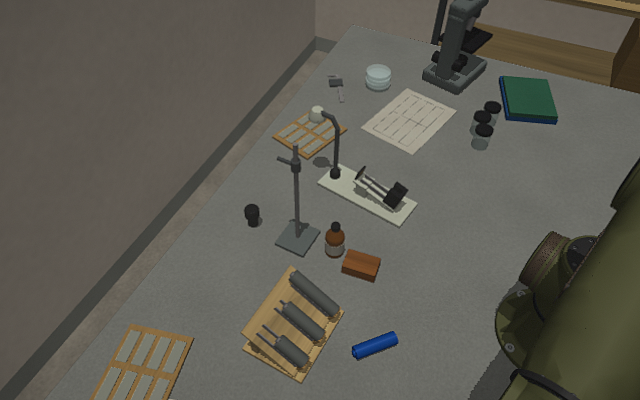

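View pics/top0.png

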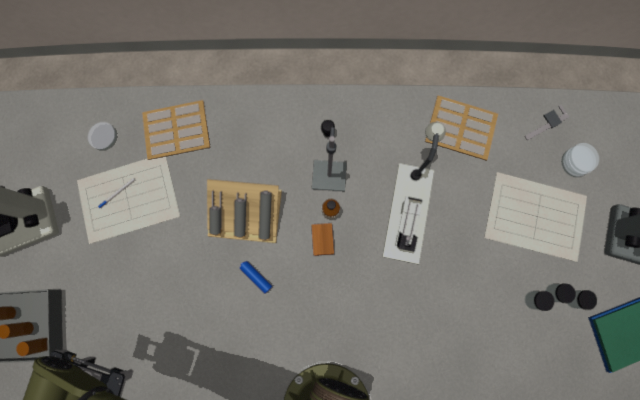

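View pics/wrist0.png

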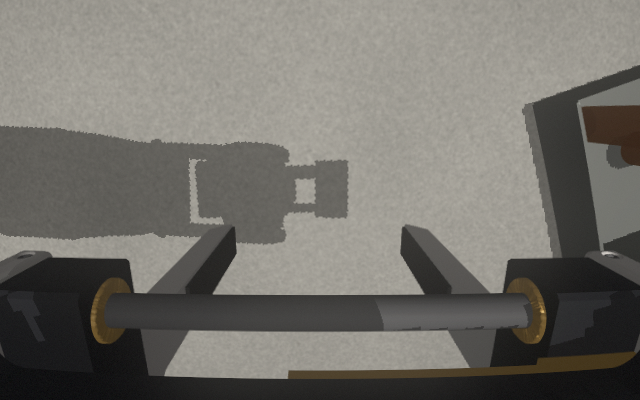

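```bash
cat > h.py <<'E'
import numpy as np, cv2
from station import get_obs, cams
def ray(n,u,v,cal=None):
    c=cal or cams.calibration(n); K=c["K"]
    p=np.array([(u-K[0,2])/K[0,0],(v-K[1,2])/K[1,1]])
    q=p.copy()
    for _ in range(30): q=p/(1+c["k1"]*(q@q))
    d=c["T"][:3,:3]@np.array([q[0],-q[1],-1.0]); return c["T"][:3,3].copy(), d/np.linalg.norm(d)
def onz(n,u,v,z,cal=None):
    o,d=ray(n,u,v,cal); return o+d*(z-o[2])/d[2]
def tri(obs):
    A=np.zeros((3,3));b=np.zeros(3)
    R=[ray(*x) for x in obs]
    for o,d in R:
        P=np.eye(3)-np.outer(d,d);A+=P;b+=P@o
    x=np.linalg.solve(A,b)
    return x,[float(np.linalg.norm((np.eye(3)-np.outer(d,d))@(x-o))) for o,d in R]
def proj(n,X,cal=None):
    c=cal or cams.calibration(n); K=c["K"]
    p=c["T"][:3,:3].T@(np.asarray(X)-c["T"][:3,3]); s=np.array([p[0],-p[1]])/-p[2]
    s=s*(1+c["k1"]*(s@s)); return K[0,0]*s[0]+K[0,2],K[1,1]*s[1]+K[1,2]
def crop(f,out,x0,y0,w,h,k):
    im=cv2.imread(f)[y0:y0+h,x0:x0+w]; im=cv2.resize(im,None,fx=k,fy=k,interpolation=cv2.INTER_CUBIC)
    im=cv2.convertScaleAbs(im,alpha=1.4,beta=10)
    for x in range((x0+9)//10*10,x0+w,10):
        cv2.putText(im,str(x),((x-x0)*k,10),0,.35,(0,0,255),1); cv2.line(im,((x-x0)*k,12),((x-x0)*k,18),(0,0,255),1)
    for y in range((y0+9)//10*10,y0+h,10):
        cv2.putText(im,str(y),(0,(y-y0)*k+4),0,.35,(0,0,255),1); cv2.line(im,(24,(y-y0)*k),(30,(y-y0)*k),(0,0,255),1)
    cv2.imwrite(out,im)
E
python3 - <<'E'
from h import *
crop('pics/top0.png','pics/c1.png',200,170,90,80,8)
crop('pics/top0.png','pics/c2.png',375,155,75,115,5)
crop('pics/side0.png','pics/c3.png',235,260,115,125,4)
crop('pics/side0.png','pics/c4.png',310,100,120,125,4)
E
```

```text
(no output)
```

View pics/c1.png

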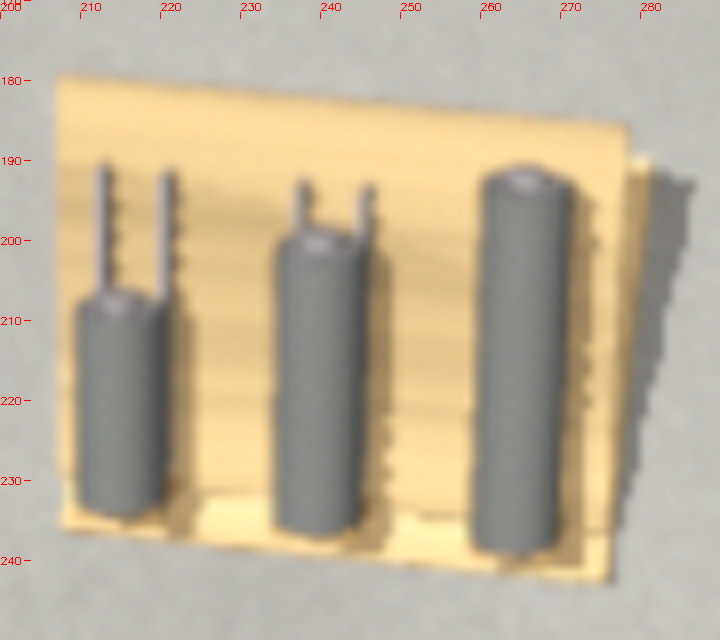

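View pics/c2.png

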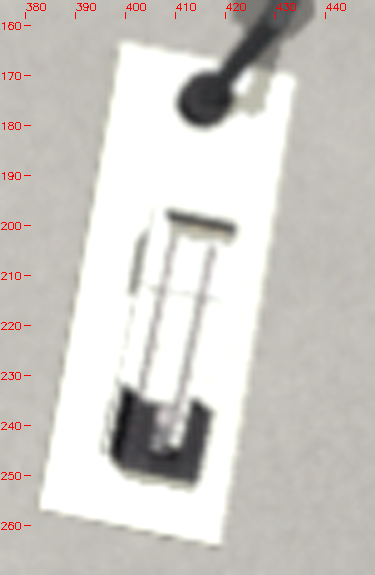

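View pics/c3.png

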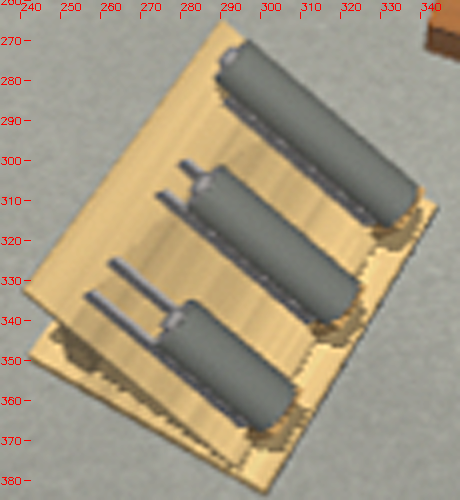

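View pics/c4.png

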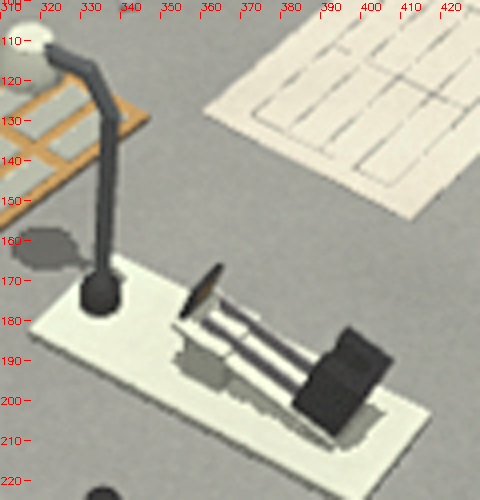

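```bash
python3 - <<'E'
from h import *
def planerect(n,mask,z):
    cs,_=cv2.findContours(mask,cv2.RETR_EXTERNAL,cv2.CHAIN_APPROX_NONE); c=max(cs,key=cv2.contourArea)
    c=cv2.convexHull(c)
    P=np.array([onz(n,u,v,z)[:2] for u,v in c[:,0].astype(float)])*1000
    r=cv2.minAreaRect(P.astype(np.float32)); print(n,cv2.contourArea(c),r, cv2.boundingRect(c)); return r
for n,(x,y,w,h) in {"top":(375,155,75,115),"side":(310,150,120,80)}.items():
    im=cv2.imread(f'pics/{n}0.png'); hsv=cv2.cvtColor(im,cv2.COLOR_BGR2HSV)
    m=np.zeros(im.shape[:2],np.uint8); m[y:y+h,x:x+w]=(hsv[y:y+h,x:x+w,2]>150)*255
    m=cv2.morphologyEx(m,cv2.MORPH_OPEN,np.ones((3,3)))
    planerect(n,m,0.012)
# cell masks
for n,pts in {"top":[(214,220),(239,218),(265,215)],"side":[(290-5,350),(300,322),(315,294)]}.items():
    im=cv2.imread(f'pics/{n}0.png'); hsv=cv2.cvtColor(im,cv2.COLOR_BGR2HSV)
    print(n,[(hsv[v,u].tolist()) for u,v in pts])
p=lambda *a:print(a[0],[np.round(q,4) for q in tri(a[1:])])
p('midnub',("top",240,200),("side",286.2,305.5))
p('shortnub',("top",214.7,207.6),("side",279,340))
p('longnub',("top",265.7,192.5),("side",292.5,274))
p('wall L',("top",408,197.5),("side",364.8-.5,166.5))
p('wall R',("top",422,201),("side",354.5,180))
p('post top',("top",416,175),("side",336,130))
E
```

```text
top 3466.0 ((558.76953125, -244.7123260498047), (109.09959411621094, 289.155029296875), 78.85673522949219) (383, 163, 51, 101)
side 2433.0 ((558.5145263671875, -241.41012573242188), (105.84485626220703, 285.1186828613281), 78.88069915771484) (319, 165, 97, 60)
top [[45, 6, 91], [40, 8, 92], [45, 11, 92]]
side [[42, 18, 70], [53, 14, 72], [48, 16, 81]]
midnub [array([0.5759, 0.2435, 0.0978]), array([0.0002, 0.0002])]
shortnub [array([0.5563, 0.3182, 0.0816]), array([0.0004, 0.0004])]
longnub [array([0.5955, 0.17  , 0.1126]), array([0.0006, 0.0006])]
wall L [array([ 0.5728, -0.2187,  0.1355]), array([0.0058, 0.0058])]
wall R [array([ 0.6043, -0.288 , -0.004 ]), array([0.009, 0.009])]
post top [array([ 0.6363, -0.2168,  0.2352]), array([0.0195, 0.0195])]
```

```bash
python3 - <<'E'
from h import *
p=lambda *a:print(a[0],[np.round(q,4) for q in tri(a[1:])])
p('wall L',("top",408,197.5),("side",354.5,180))
p('wall R',("top",422,201),("side",364.5,166.5))
# cell masks: low saturation dark blobs
res={}
for n,(x,y,w,h),pts in [("top",(203,183,78,62),[(214,220),(239,218),(265,215)]),("side",(240,262,110,115),[(288,350),(300,322),(315,294)])]:
    im=cv2.imread(f'pics/{n}0.png'); hsv=cv2.cvtColor(im,cv2.COLOR_BGR2HSV)
    m=np.zeros(im.shape[:2],np.uint8)
    m[y:y+h,x:x+w]=((hsv[y:y+h,x:x+w,1]<45)&(hsv[y:y+h,x:x+w,2]<112))*255
    m=cv2.morphologyEx(m,cv2.MORPH_OPEN,np.ones((5,5)))
    _,lab=cv2.connectedComponents(m)
    vis=im.copy(); vis[m>0]=(0,0,255); cv2.imwrite(f'pics/m_{n}.png',cv2.resize(vis[y-5:y+h+5,x-5:x+w+5],None,fx=4,fy=4))
    for i,(u,v) in enumerate(pts):
        ys,xs=np.where(lab==lab[v,u]); c=np.array([xs.mean(),ys.mean()]); 
        r=cv2.minAreaRect(np.c_[xs,ys].astype(np.float32)); 
        X=np.c_[xs,ys]-c; d=np.linalg.svd(X,full_matrices=False)[2][0]
        print(n,i,len(xs),c.round(2),d.round(3),r); res[n,i]=(c,d)
for i in range(3):
    N=[]
    for n in ("top","side"):
        c,d=res[n,i]; _,a=ray(n,*(c-12*d)); o,b=ray(n,*(c+12*d)); nn=np.cross(a,b); nn/=np.linalg.norm(nn); N.append((nn,o))
    dr=np.cross(N[0][0],N[1][0]); dr/=np.linalg.norm(dr); dr*=np.sign(dr[0])
    cc=tri([("top",*res["top",i][0]),("side",*res["side",i][0])])
    print(i,'dir',dr.round(3),'yaw',np.degrees(np.arctan2(dr[1],dr[0])).round(2),'pitch',np.degrees(np.arcsin(dr[2])).round(2),'c',cc[0].round(4),np.round(cc[1],4))
E
```

```text
wall L [array([ 0.5957, -0.235 ,  0.0528]), array([0.0009, 0.0009])]
wall R [array([ 0.5796, -0.2676,  0.0862]), array([0.0011, 0.0011])]
top 0 273 [214.96 220.4 ] [-0.041  0.999] ((215.0, 220.5), (25.0, 10.0), 90.0)
top 1 370 [239.77 217.3 ] [-0.033  0.999] ((240.0, 217.5), (35.0, 10.0), 90.0)
top 2 463 [264.75 214.92] [-0.034  0.999] ((265.0, 215.5), (45.0, 10.0), 90.0)
side 0 572 [290.38 351.56] [0.768 0.64 ] ((289.82867431640625, 351.3515625), (38.1874885559082, 16.675539016723633), 40.91438674926758)
side 1 759 [301.81 321.56] [0.766 0.643] ((301.2603454589844, 321.3741455078125), (50.08988952636719, 16.442167282104492), 40.23635482788086)
side 2 961 [313.38 293.27] [0.753 0.658] ((313.2823486328125, 292.6705627441406), (59.65587615966797, 18.65601921081543), 40.601295471191406)
0 dir [ 0.895 -0.101  0.435] yaw -6.45 pitch 25.79 c [0.525  0.3219 0.0581] [0.0016 0.0016]
1 dir [ 0.878 -0.084  0.471] yaw -5.46 pitch 28.11 c [0.533  0.2487 0.0646] [0.001 0.001]
2 dir [ 0.853 -0.073  0.516] yaw -4.87 pitch 31.07 c [0.5383 0.1757 0.0751] [0.0005 0.0005]
```

View pics/m_top.png

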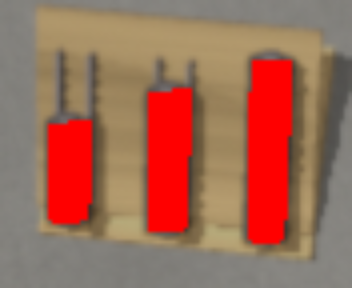

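View pics/m_side.png

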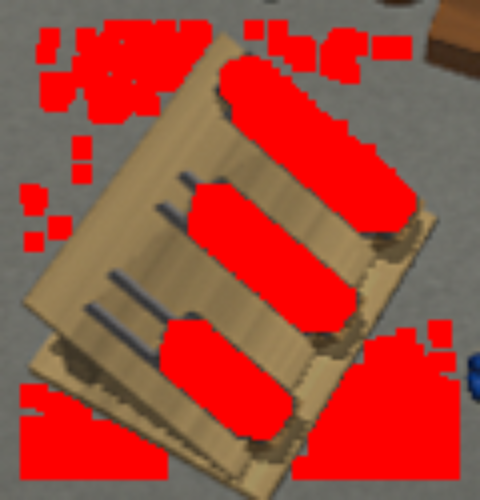

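```bash
cat >> h.py <<'E'
def delta(P,yaw,n=None):
    o=get_obs(); psi=o["eef_rot"][2]; d=np.asarray(P)-o["ee_pos"]; y=np.radians(yaw)
    sp=-np.degrees((y-psi+np.pi)%(2*np.pi)-np.pi)
    f=lambda a: np.array([d[0]*np.cos(a)+d[1]*np.sin(a),-d[2],-d[0]*np.sin(a)+d[1]*np.cos(a)]).round(4)
    print('t',o["time_s"],'spin',round(float(sp),2),'slide if spun first',f(y),'rows',round(float(np.linalg.norm(d))/.04,1),'| if unspun',f(psi))
E
python3 - <<'E'
from h import *
delta((.47,.25,.25),84.6)
p=lambda *a:print(a[0],[np.round(q,4) for q in tri(a[1:])])
print(onz("top",329,176,.012))
p('stub',("top",328,127),("side",281,159))
p('standtop',("top",331,147),("side",296,147))
for n,u,v in (("bottle",331,210),("box",322,239)): print(n,onz("top",u,v,.05))
E
```

```text
t 0.15 spin -9.03 slide if spun first [-0.2499 -0.045  -0.3581] rows 11.0 | if unspun [-0.1906 -0.045  -0.3929]
[ 0.66727216 -0.00681925  0.012     ]
stub [array([7.128e-01, 1.000e-04, 2.951e-01]), array([0.0059, 0.0059])]
standtop [array([ 0.6611, -0.0038,  0.3431]), array([0.0072, 0.0072])]
bottle [ 0.5572329  -0.01211993  0.05      ]
box [0.47332565 0.01335005 0.05      ]
```

Call:
{"name": "step_arm", "arguments": {"plan": [{"grip":-0.25,"slide":[0,0,0],"spin":-4.5},{"grip":-0.25,"slide":[0,0,0],"spin":-4.5},{"grip":-0.25,"slide":[-0.0227,-0.004,-0.0326],"spin":0},{"grip":-0.25,"slide":[-0.0227,-0.004,-0.0326],"spin":0},{"grip":-0.25,"slide":[-0.0227,-0.004,-0.0326],"spin":0},{"grip":-0.25,"slide":[-0.0227,-0.004,-0.0326],"spin":0},{"grip":-0.25,"slide":[-0.0227,-0.004,-0.0326],"spin":0},{"grip":-0.25,"slide":[-0.0227,-0.004,-0.0326],"spin":0},{"grip":-0.25,"slide":[-0.0227,-0.004,-0.0326],"spin":0},{"grip":-0.25,"slide":[-0.0227,-0.004,-0.0326],"spin":0},{"grip":-0.25,"slide":[-0.0227,-0.004,-0.0326],"spin":0},{"grip":-0.25,"slide":[-0.0227,-0.004,-0.0326],"spin":0},{"grip":-0.25,"slide":[-0.0227,-0.004,-0.0326],"spin":0},{"grip":-0.25,"slide":[0,0,0],"spin":0},{"grip":-0.25,"slide":[0,0,0],"spin":0}]}}

```text
time_s: 1.4
ee_pos: [0.4713, 0.2489, 0.249]
eef_rot: [-1.57, 0.0, 1.473]
force: [-0.4, 0.4, 0.6]
grip_width: 0.0588
```

```bash
python3 - <<'E'
from h import *
import json
o=get_obs(); print(o["ee_pos"],o["eef_rot"],o["time_s"],o["grip_width"])
c=cams.calibration("wrist"); im=cams.camera("wrist"); cv2.imwrite("pics/w1.png",im)
np.savez("w1.npz",**c)
E
```

```text
[0.47131936 0.2489046  0.24904148] [-1.57021529e+00  3.25256919e-04  1.47309125e+00] 1.4 0.058759297806239
```

View pics/w1.png

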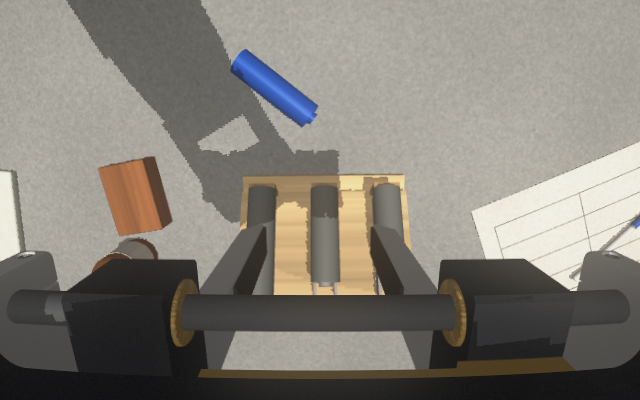

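```bash
python3 - <<'E'
from h import *
crop('pics/w1.png','pics/c5.png',235,165,180,135,4)
E
```

```text
(no output)
```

View pics/c5.png

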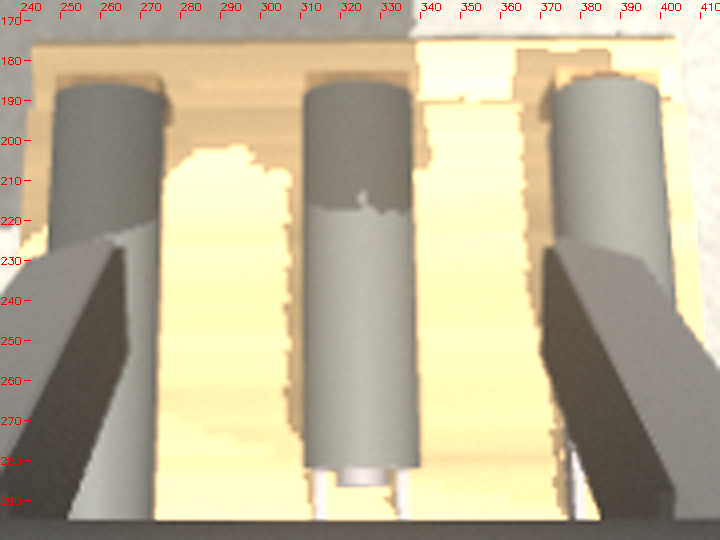

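```bash
python3 - <<'E'
from h import *
c=dict(np.load("w1.npz")); c["k1"]=float(c["k1"])
for z in (.094,.098,.102): print(z,onz("wrist",325.5,286.2,z,c).round(4))
print('flat end top', onz("wrist",324.4,186,.043+.0138,c).round(4))
print('flat end top 50', onz("wrist",324.4,186,.05,c).round(4))
# rack front top edge corners
print(onz("wrist",243,176,.0,c),onz("wrist",404,175,.0,c))
# expected proj of a cell guess
yaw=np.radians(-5.4);d=np.array([np.cos(np.radians(30))*np.cos(yaw),np.cos(np.radians(30))*np.sin(yaw),.5])
for C in ([.5285,.248,.0703],):
    C=np.array(C); s=np.array([-np.sin(yaw),np.cos(yaw),0]); up=np.cross(d,s)
    for nm,X in (('nub',C+.055*d),('flat+up',C-.055*d+.016*up),('flatL',C-.055*d+.016*s),('flatR',C-.055*d-.016*s),('shL',C+.05*d+.016*s),('shR',C+.05*d-.016*s),('flat-low',C-.055*d-.016*up)):
        print(nm,X.round(4),'w',np.round(proj("wrist",X,c),1),'t',np.round(proj("top",X),1),'s',np.round(proj("side",X),1))
E
```

```text
0.094 [0.5839 0.2457 0.094 ]
0.098 [0.5818 0.2459 0.098 ]
0.102 [0.5796 0.246  0.102 ]
flat end top [0.4799 0.255  0.0568]
flat end top 50 [0.4813 0.255  0.05  ]
[0.46794939 0.1514122  0.        ] [0.48703491 0.35885137 0.        ]
nub [0.5759 0.2435 0.0978] w [322.8 281.4] t [240.  200.1] s [286.1 305.5]
flat+up [0.4731 0.2532 0.0567] w [322.3 180.2] t [237.9 238.1] s [325.1 335.2]
flatL [0.4826 0.2684 0.0428] w [335.9 184.7] t [233.7 235.3] s [318.4 342. ]
flatR [0.4796 0.2366 0.0428] w [308.4 184.8] t [244.6 236.4] s [325.3 330.8]
shL [0.5731 0.2599 0.0953] w [337.6 276.7] t [234.4 201.2] s [284.  312.3]
shR [0.5701 0.228  0.0953] w [308.  276.8] t [245.6 202.3] s [291.5 301.6]
flat-low [0.489  0.2517 0.0289] w [322. 189.] t [240.4 233.6] s [318.8 337.5]
```

```bash
python3 - <<'E'
from h import *
c=dict(np.load("w1.npz")); c["k1"]=float(c["k1"])
print(proj("wrist",get_obs()["ee_pos"],c))
delta((.542,.2485,.125),84.6)
E
```

```text
(np.float64(320.07005872931603), np.float64(237.7154372992142))
t 1.45 spin -0.1 slide if spun first [ 0.0054  0.124  -0.0714] rows 3.6 | if unspun [ 0.0055  0.124  -0.0714]
```

Call:
{"name": "step_arm", "arguments": {"plan": [{"grip":-0.25,"slide":[0.001,0.02,-0.018],"spin":-0.2},{"grip":-0.25,"slide":[0.001,0.02,-0.018],"spin":0},{"grip":-0.25,"slide":[0.001,0.02,-0.018],"spin":0},{"grip":-0.25,"slide":[0.0015,0.02,-0.0174],"spin":0},{"grip":-0.25,"slide":[0.001,0.02,0],"spin":0},{"grip":-0.25,"slide":[0,0.024,0],"spin":0},{"grip":-0.25,"slide":[0,0,0],"spin":0},{"grip":-0.25,"slide":[0,0,0],"spin":0}]}}

```text
time_s: 2.12
ee_pos: [0.5409, 0.2499, 0.1251]
eef_rot: [-1.569, 0.001, 1.481]
force: [0.0, -1.0, 0.2]
grip_width: 0.0589
```

```bash
python3 - <<'E'
from h import *
o=get_obs(); print(o["ee_pos"],o["eef_rot"],o["time_s"])
c=cams.calibration("wrist"); cv2.imwrite("pics/w2.png",cams.camera("wrist")); cv2.imwrite("pics/s2.png",cams.camera("side"))
np.savez("w2.npz",**c); print(proj("wrist",o["ee_pos"],c))
yaw=np.radians(-5.4);d=np.array([np.cos(np.radians(30))*np.cos(yaw),np.cos(np.radians(30))*np.sin(yaw),.5])
C=np.array([.532,.2495,.0703]); s=np.array([-np.sin(yaw),np.cos(yaw),0]); up=np.cross(d,s)
for nm,X in (('flat+up',C-.055*d+.016*up),('flatL',C-.055*d+.016*s),('flatR',C-.055*d-.016*s),('midL',C+.016*s),('midR',C-.016*s)):
        print(nm,X.round(4),'w',np.round(proj("wrist",X,c),1))
crop('pics/w2.png','pics/c6.png',215,100,200,150,4)
E
```

```text
[0.54085101 0.24994815 0.12510547] [-1.56886315e+00  8.50674498e-04  1.48109634e+00] 2.1167
(np.float64(318.520999713282), np.float64(239.42411998940722))
flat+up [0.4766 0.2547 0.0567] w [317.1 121.6]
flatL [0.4861 0.2699 0.0428] w [338.  132.1]
flatR [0.4831 0.2381 0.0428] w [296.2 132. ]
midL [0.5335 0.2654 0.0703] w [339.  201.1]
midR [0.5305 0.2336 0.0703] w [294.4 201. ]
```

View pics/c6.png

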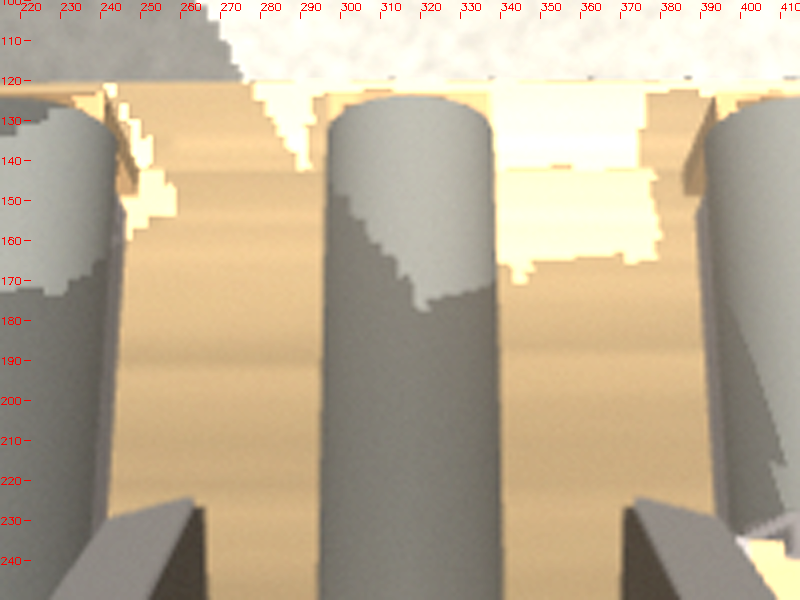

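View pics/s2.png

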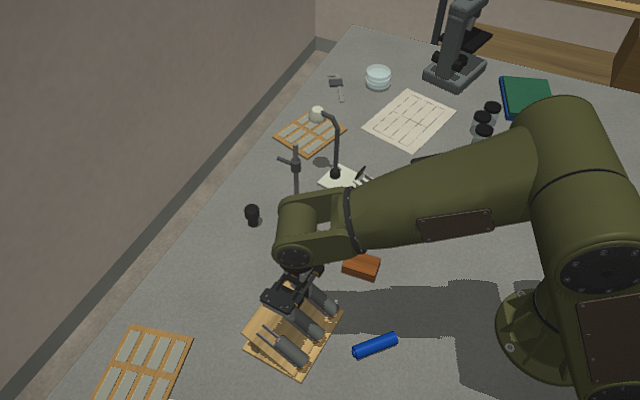

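Call:
{"name": "step_arm", "arguments": {"plan": [{"grip":-0.25,"slide":[0,0.022,-0.0035],"spin":0},{"grip":-0.25,"slide":[-0.0005,0.022,0],"spin":0},{"grip":-0.25,"slide":[0,0.016,0],"spin":0},{"grip":-0.25,"slide":[0,0.0065,0],"spin":0},{"grip":-0.25,"slide":[0,0,0],"spin":0},{"grip":-0.25,"slide":[0,0,0],"spin":0}]}}

```text
time_s: 2.72
ee_pos: [0.546, 0.2487, 0.0605]
eef_rot: [-1.572, -0.001, 1.48]
force: [-0.2, -0.2, 0.7]
grip_width: 0.0586
```

```bash
python3 - <<'E'
from h import *
o=get_obs(); print(o["ee_pos"],o["eef_rot"],o["time_s"],o["force"])
c=cams.calibration("wrist"); cv2.imwrite("pics/w3.png",cams.camera("wrist"))
np.savez("w3.npz",**c)
E
```

```text
[0.54596672 0.24865155 0.06049483] [-1.57237862e+00 -7.63342884e-04  1.47983063e+00] 2.7167 [-0.16496347 -0.22899376  0.73243354]
```

View pics/w3.png

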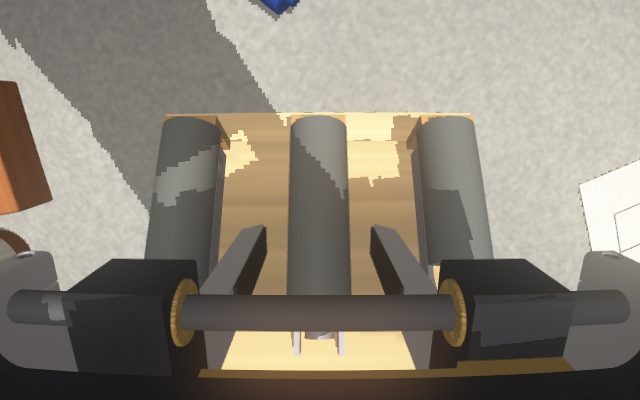

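Call:
{"name": "step_arm", "arguments": {"force": 25, "plan": [{"grip":1,"slide":[0,0,0],"spin":0},{"grip":1,"slide":[0,0,0],"spin":0},{"grip":1,"slide":[0,0,0],"spin":0},{"grip":1,"slide":[0,0,0],"spin":0},{"grip":1,"slide":[0,0,0],"spin":0},{"grip":1,"slide":[0,0,0],"spin":0}]}}

```text
time_s: 3.27
ee_pos: [0.5456, 0.2487, 0.0593]
eef_rot: [-1.571, -0.001, 1.48]
force: [-1.5, 3.3, 3.5]
grip_width: 0.0314
```

```bash
python3 - <<'E'
from h import *
o=get_obs(); print(o["ee_pos"],o["eef_rot"],o["time_s"],o["force"],o["grip_width"])
c=cams.calibration("wrist"); cv2.imwrite("pics/w4.png",cams.camera("wrist"))
np.savez("w4.npz",**c)
crop('pics/w4.png','pics/c7.png',250,100,140,60,5)
E
```

```text
[0.54560831 0.24865314 0.05934552] [-1.57137734e+00 -7.65570615e-04  1.47967750e+00] 3.2667 [-1.46048811  3.33714033  3.52510326] 0.03139218069036011
```

View pics/c7.png

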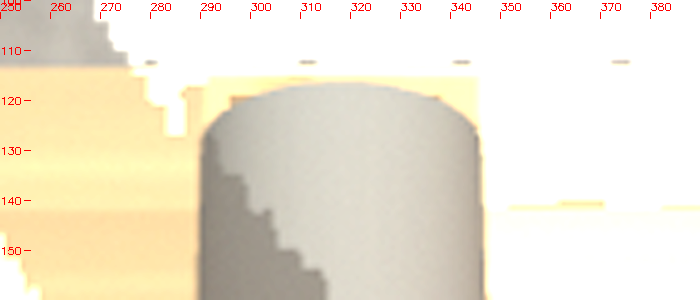

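Call:
{"name": "step_arm", "arguments": {"plan": [{"grip":1,"slide":[0,-0.01,0],"spin":0},{"grip":1,"slide":[0,-0.02,0],"spin":0},{"grip":1,"slide":[0,-0.03,0],"spin":0},{"grip":1,"slide":[0,-0.04,0],"spin":0},{"grip":1,"slide":[0,-0.04,0],"spin":0},{"grip":1,"slide":[0,-0.03,0],"spin":3},{"grip":1,"slide":[0,0,0],"spin":2.9},{"grip":1,"slide":[0,0,0],"spin":0}]}}

```text
time_s: 3.98
ee_pos: [0.5457, 0.2481, 0.231]
eef_rot: [-1.573, -0.001, 1.374]
force: [0.4, -0.2, -3.1]
grip_width: 0.0314
```

```bash
python3 - <<'E'
from h import *
o=get_obs(); print(o["ee_pos"],o["eef_rot"],o["time_s"],o["force"],o["grip_width"])
c=cams.calibration("wrist"); cv2.imwrite("pics/w5.png",cams.camera("wrist"))
np.savez("w5.npz",**c)
delta((.57,-.245,.235),78.9)
E
```

```text
[0.54571498 0.2480802  0.23103176] [-1.57327500e+00 -1.11210040e-03  1.37404823e+00] 3.9833 [ 0.37750625 -0.1877925  -3.08921362] 0.031355390048466276
t 4.0333 spin 0.0 slide if spun first [-0.4789 -0.0059 -0.1192] rows 12.3 | if unspun [-0.4789 -0.0059 -0.1192]
```

View pics/w5.png

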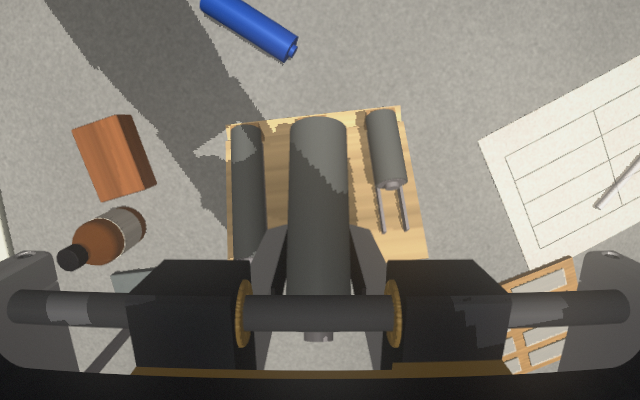

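Call:
{"name": "step_arm", "arguments": {"plan": [{"grip":1,"slide":[-0.02,0,0],"spin":0},{"grip":1,"slide":[-0.04,0,0],"spin":0},{"grip":1,"slide":[-0.04,0,0],"spin":0},{"grip":1,"slide":[-0.04,0,0],"spin":0},{"grip":1,"slide":[-0.04,0,0],"spin":0},{"grip":1,"slide":[-0.04,0,0],"spin":0},{"grip":1,"slide":[-0.04,0,0],"spin":0},{"grip":1,"slide":[-0.04,0,0],"spin":0},{"grip":1,"slide":[-0.04,0,0],"spin":0},{"grip":1,"slide":[-0.04,0,-0.01],"spin":0},{"grip":1,"slide":[-0.035,0,-0.02],"spin":0},{"grip":1,"slide":[-0.035,0,-0.02],"spin":0},{"grip":1,"slide":[-0.029,0,-0.025],"spin":0},{"grip":1,"slide":[0,0,-0.025],"spin":0},{"grip":1,"slide":[0,0,-0.019],"spin":0},{"grip":1,"slide":[0,0,0],"spin":0},{"grip":1,"slide":[0,0,0],"spin":0}]}}

```text
time_s: 5.45
ee_pos: [0.5694, -0.2446, 0.2267]
eef_rot: [-1.567, -0.001, 1.378]
force: [-1.2, -0.6, -2.3]
grip_width: 0.0316
```

```bash
python3 - <<'E'
from h import *
o=get_obs(); print(o["ee_pos"],o["eef_rot"],o["time_s"],o["force"],o["grip_width"],o["qpos"])
c=cams.calibration("wrist"); cv2.imwrite("pics/w6.png",cams.camera("wrist"))
np.savez("w6.npz",**c,ee=o["ee_pos"],yaw=o["eef_rot"][2])
cv2.imwrite("pics/s6.png",cams.camera("side"))
E
```

```text
[ 0.56936256 -0.24461973  0.22673797] [-1.56702108e+00 -8.81216146e-04  1.37816540e+00] 5.45 [-1.17422085 -0.55467695 -2.27522597] 0.031610604330865794 [-4.64816154e-01  4.46279045e-01  1.27261183e+00 -1.67896277e-04
  1.42657494e+00 -1.84295876e+00]
```

View pics/w6.png

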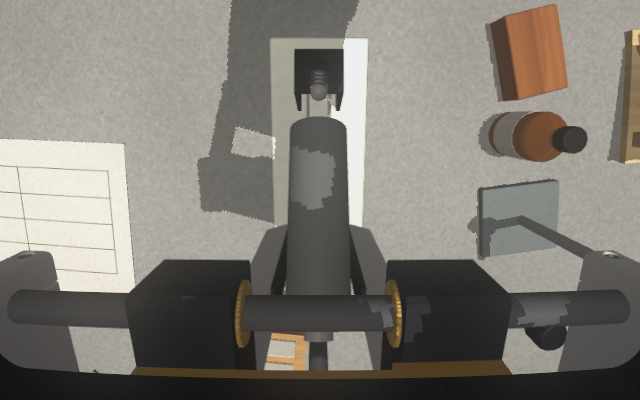

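View pics/s6.png

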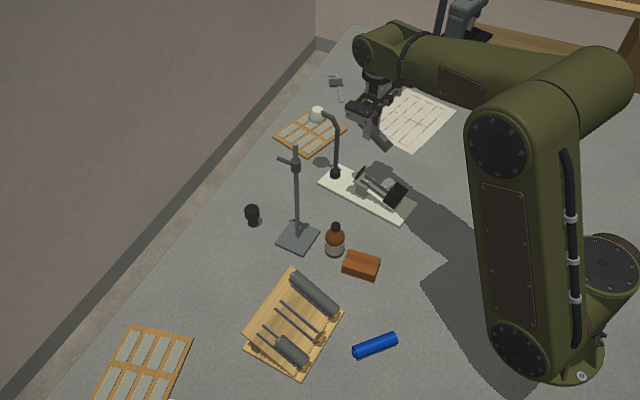

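```bash
python3 - <<'E'
from h import *
crop('pics/w6.png','pics/c8.png',260,30,120,110,6)
E
```

```text
(no output)
```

View pics/c8.png

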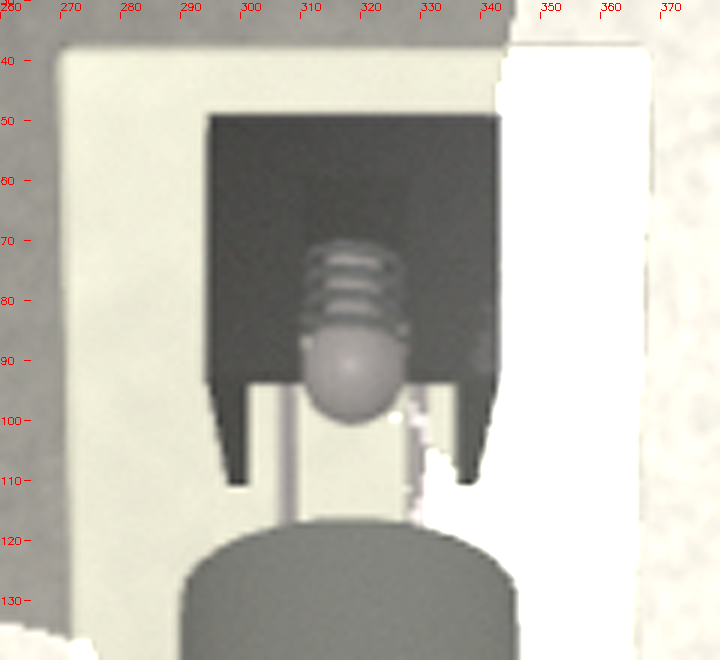

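```bash
cat >> h.py <<'E'
def load(f):
    c=dict(np.load(f)); c["k1"]=float(c["k1"]); return c
def bayR(yaw,p=np.radians(15)):
    x=np.array([np.cos(yaw)*np.cos(p),np.sin(yaw)*np.cos(p),np.sin(p)]); y=np.array([-np.sin(yaw),np.cos(yaw),0]); return np.c_[x,y,np.cross(x,y)]
E
python3 - <<'E'
from h import *
c=load("w6.npz"); ee=c["ee"]
a,b=onz("wrist",270,37.8,.012,c),onz("wrist",368.3,37.2,.012,c)
m=(a+b)/2; e=b-a; yaw=np.arctan2(e[1],e[0])-np.pi/2
print('plate end',a.round(4),b.round(4),np.linalg.norm(e),np.degrees(yaw))
u=np.array([np.cos(yaw),np.sin(yaw),0])
O1=m+.115*u; O1[2]=.07
s=onz("wrist",318.9,92,.0558,c); O2=s+.055*np.cos(np.radians(15))*u; O2[2]=.07
print('origin by plate',O1.round(4),'by plunger',O2.round(4), 'top est', (.5292,-.2372))
R=bayR(np.radians(-11.1))
for O in (O1,O2,np.array([.5292,-.2372,.07])):
  for nm,q in (('hoodL',(-43,7.5,28)),('sphere',(-55,0,0)),('hoodtopfront',(-43,7.5,32)),('wallL',(55,18,9)),('wallR',(55,-18,9))):
    X=O+R@(np.array(q)/1000.); print(nm,np.round(proj("wrist",X,c),1),'top',np.round(proj("top",X),1),'side',np.round(proj("side",X),1))
# cell in tool frame; pitch 30
yt=c["yaw"]; Rt=np.c_[[np.cos(yt),np.sin(yt),0],[0,0,-1],[-np.sin(yt),np.cos(yt),0]]
d=Rt@np.array([0,-.5,-np.cos(np.pi/6)]); up=np.cross(d,Rt[:,0]); print(d,up)
for sft in (.064,.067,.07):
  for h in (.017,.019):
    P=ee+np.array([0,0,h]); F=P-sft*d
    print(sft,h,'flat top',np.round(proj("wrist",F+.016*up,c),1),'nub',np.round(proj("wrist",F+.11*d,c),1), 'nubtop',np.round(proj("wrist",F+.11*d+.007*up,c),1),[np.round(proj("wrist",F+.016*k*Rt[:,0]+.014*d,c),1) for k in (-1,1)])
E
python3 - <<'E'
import sys; sys.path.insert(0,'.')
from h import *
crop('pics/w6.png','pics/c9.png',280,290,80,60,9)
E
```

```text
plate end [ 0.4078 -0.2668  0.012 ] [ 0.4279 -0.1606  0.012 ] 0.1080608836668708 -10.702098076695766
origin by plate [ 0.5308 -0.2351  0.07  ] by plunger [ 0.5306 -0.2358  0.07  ] top est (0.5292, -0.2372)
hoodL [328.5  94.5] top [405.5 234.2] side [390.1 188. ]
sphere [320.1  92.1] top [405.8 237.4] side [391.5 194.3]
hoodtopfront [328.6  93. ] top [405.7 234.5] side [390.6 187.2]
wallL [338.9 201.7] top [408.1 198.5] side [358.5 173.4]
wallR [301.4 201.6] top [420.7 201. ] side [365.2 166.3]
hoodL [327.6  94.3] top [405.8 234.3] side [390.3 187.9]
sphere [319.3  92. ] top [406.1 237.5] side [391.6 194.2]
hoodtopfront [327.7  92.8] top [406.  234.5] side [390.8 187.1]
wallL [338.  201.6] top [408.4 198.6] side [358.7 173.2]
wallR [300.5 201.5] top [421.  201.1] side [365.4 166.2]
hoodL [325.8  93.1] top [406.3 234.8] side [390.9 187.7]
sphere [317.7  90.9] top [406.6 237.9] side [392.3 194. ]
hoodtopfront [326.   91.6] top [406.5 235. ] side [391.4 186.9]
wallL [336.4 200.5] top [408.9 199.1] side [359.3 173.1]
wallR [298.8 200.5] top [421.5 201.6] side [366. 166.]
[ 0.85000737 -0.16579348  0.5       ] [-0.49075198  0.09572091  0.8660254 ]
0.064 0.017 flat top [318.4 124.6] nub [318.6 345.9] nubtop [318.6 347.9] [array([289.7, 161.1]), array([347. , 161.1])]
0.064 0.019 flat top [318.4 124.7] nub [318.6 348.6] nubtop [318.6 350.8] [array([289.4, 161.6]), array([347.3, 161.6])]
0.067 0.017 flat top [318.4 119.6] nub [318.6 339.3] nubtop [318.6 341.1] [array([289.9, 156.2]), array([346.8, 156.2])]
0.067 0.019 flat top [318.4 119.6] nub [318.6 342. ] nubtop [318.6 343.9] [array([289.6, 156.6]), array([347.1, 156.6])]
0.07 0.017 flat top [318.4 114.6] nub [318.6 332.8] nubtop [318.6 334.3] [array([290. , 151.3]), array([346.7, 151.3])]
0.07 0.019 flat top [318.4 114.5] nub [318.6 335.4] nubtop [318.6 337. ] [array([289.7, 151.7]), array([347. , 151.6])]
```

View pics/c9.png

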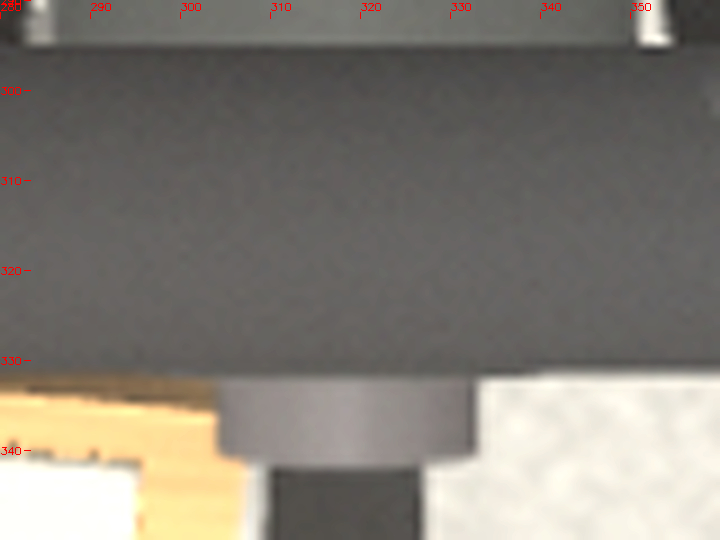

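```bash
cat >> h.py <<'E'
O=np.array([.5306,-.2358,.07]); YB=np.radians(-11.05); RB=bayR(YB); S=.069; H=.019
def tcp_for(fx,fz,th):
    t=np.radians(th); q=np.array([fx+1000*S*np.cos(t),0,fz+1000*S*np.sin(t)])/1000
    return O+RB@q-np.array([0,0,H])
def fb():
    o=get_obs(); f=RB.T@o["force"]; q=RB.T@(o["ee_pos"]+[0,0,H]-O)*1000
    print('t',o["time_s"],'ee',o["ee_pos"].round(4),'yaw',o["eef_rot"][2].round(4),'grasp in bay mm',q.round(1),'force bay',f.round(1),'world',o["force"].round(1),'w',round(o["grip_width"],4))
    return q
def steps(way,start=None):
    o=get_obs(); p=np.array(start if start is not None else o["ee_pos"]); a=o["eef_rot"][2]
    for w in way:
        P=tcp_for(*w); d=P-p; print(w,P.round(4),'slide',np.array([d[0]*np.cos(a)+d[1]*np.sin(a),-d[2],-d[0]*np.sin(a)+d[1]*np.cos(a)]).round(4)); p=P
E
python3 - <<'E'
from h import *
fb()
steps([(0,50,15),(-25,17,15),(-39,7,15),(-61,3,15)])
E
```

```text
t 5.55 ee [ 0.569  -0.2444  0.2281] yaw 1.3777 grasp in bay mm [ 83.8  -1.1 160.9] force bay [-1.2  0.  -2.2] world [-0.6  0.1 -2.4] w 0.0313
(0, 50, 15) [ 0.5765 -0.2448  0.1338] slide [ 0.0011  0.0943 -0.0075]
(-25, 17, 15) [ 0.5612 -0.2418  0.0955] slide [-0.      0.0383  0.0156]
(-39, 7, 15) [ 0.5505 -0.2397  0.0822] slide [-0.      0.0133  0.0109]
(-61, 3, 15) [ 0.5307 -0.2358  0.0726] slide [-0.      0.0096  0.0202]
```

Call:
{"name": "step_arm", "arguments": {"plan": [{"grip":1,"slide":[0.0005,0.03,-0.0035],"spin":0},{"grip":1,"slide":[0.0006,0.035,-0.004],"spin":0},{"grip":1,"slide":[0,0.029,0],"spin":0},{"grip":1,"slide":[0,0.019,0.0078],"spin":0},{"grip":1,"slide":[0,0.0193,0.0078],"spin":0},{"grip":1,"slide":[0,0,0],"spin":0},{"grip":1,"slide":[0,0,0],"spin":0},{"grip":1,"slide":[0,0,0],"spin":0}]}}

```text
time_s: 6.22
ee_pos: [0.5627, -0.2423, 0.0985]
eef_rot: [-1.573, 0.001, 1.377]
force: [0.3, -0.6, -2.0]
grip_width: 0.0317
```

```bash
python3 - <<'E'
from h import *
fb()
c=cams.calibration("wrist"); o=get_obs(); im=cams.camera("wrist"); cv2.imwrite("pics/w7.png",im); np.savez("w7.npz",**c,ee=o["ee_pos"],yaw=o["eef_rot"][2])
fb()
cv2.imwrite("pics/s7.png",cams.camera("side"));cv2.imwrite("pics/t7.png",cams.camera("top"))
fb()
crop('pics/w7.png','pics/c10.png',250,0,140,140,5)
crop('pics/s7.png','pics/c11.png',340,140,80,80,7)
E
```

```text
t 6.2167 ee [ 0.5627 -0.2423  0.0985] yaw 1.3769 grasp in bay mm [43.9 -0.3 37.4] force bay [-0.1 -0.5 -2. ] world [ 0.3 -0.6 -2. ] w 0.0317
t 6.2667 ee [ 0.5628 -0.2424  0.0986] yaw 1.3769 grasp in bay mm [44.1 -0.3 37.5] force bay [-0.8  0.  -1.9] world [-0.3  0.1 -2. ] w 0.0317
t 6.3667 ee [ 0.5627 -0.2423  0.0981] yaw 1.3768 grasp in bay mm [43.8 -0.3 37. ] force bay [-1.4  0.  -1.9] world [-0.9  0.2 -2.2] w 0.0314
```

View pics/c10.png

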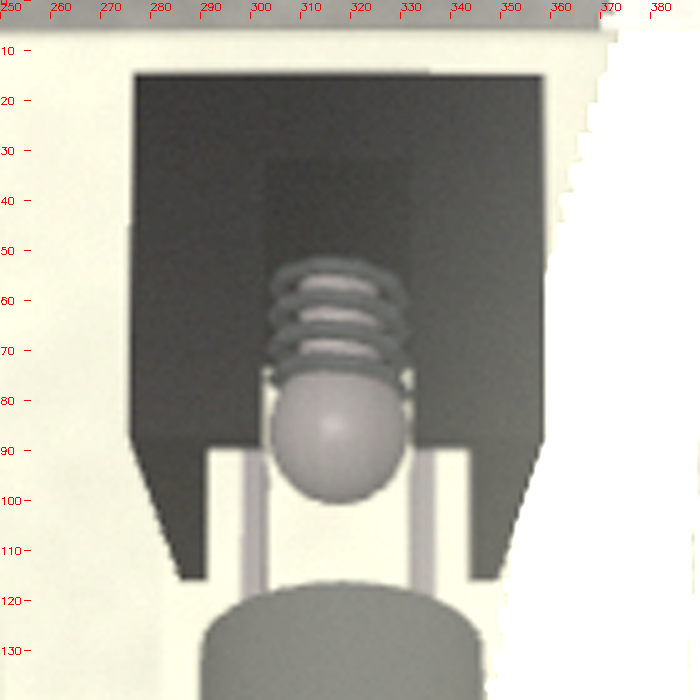

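View pics/c11.png

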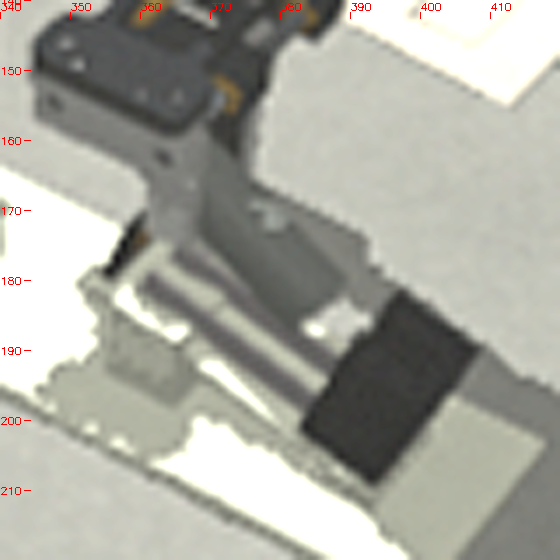

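```bash
python3 - <<'E'
from h import *
c=load("w7.npz"); 
pr=lambda q:np.round(proj("wrist",O+RB@(np.array(q)/1000.),c),1)
print('sphere c',pr((-55,0,0)),'meas 317.7 87.0; r:',pr((-55,9,0)))
print('hood low',pr((-43,0,28)),'top',pr((-43,0,32)),'meas 89.7/87; rear top', pr((-74,0,32)),pr((-78,0,32)),'meas 14.7')
print('inner',pr((-43,18.5,28)),pr((-43,-18.5,28)),pr((-43,18.5,0)),pr((-43,-18.5,0)),'meas 291.4..344 ')
print('housing low front',pr((-43,0,-26)),'meas 116')
q=RB.T@(c["ee"]-O)*1000
for h in (17,19,21):
  for s in (68,69,70):
    P=c["ee"]+np.array([0,0,h/1000.]); d=RB@np.array([np.cos(np.radians(15)),0,np.sin(np.radians(15))]); u=np.cross(d,RB[:,1])
    F=P-s/1000*d; print(h,s,np.round(proj("wrist",F+.016*u,c),1),np.round(proj("wrist",F+.11*d+.007*u,c),1))
E
python3 - <<'E'
import sys; sys.path.insert(0,'.')
from h import *
crop('pics/w7.png','pics/c12.png',280,290,80,60,9)
E
```

```text
sphere c [318.6  87.1] meas 317.7 87.0; r: [332.9  87.1]
hood low [318.7  90.6] top [318.7  88.1] meas 89.7/87; rear top [318.6  32.5] [318.6  25.5] meas 14.7
inner [352.5  90.6] [284.9  90.7] [348.  105.8] [289.3 105.9] meas 291.4..344 
housing low front [318.6 116.7] meas 116
17 68 [318.3 117.9] [318.6 339.1]
17 69 [318.3 116.2] [318.6 336.8]
17 70 [318.3 114.5] [318.6 334.6]
19 68 [318.3 117.9] [318.6 341.8]
19 69 [318.3 116.2] [318.6 339.5]
19 70 [318.3 114.5] [318.6 337.2]
21 68 [318.3 117.9] [318.6 344.6]
21 69 [318.3 116.2] [318.6 342.3]
21 70 [318.3 114.5] [318.6 340. ]
```

View pics/c12.png

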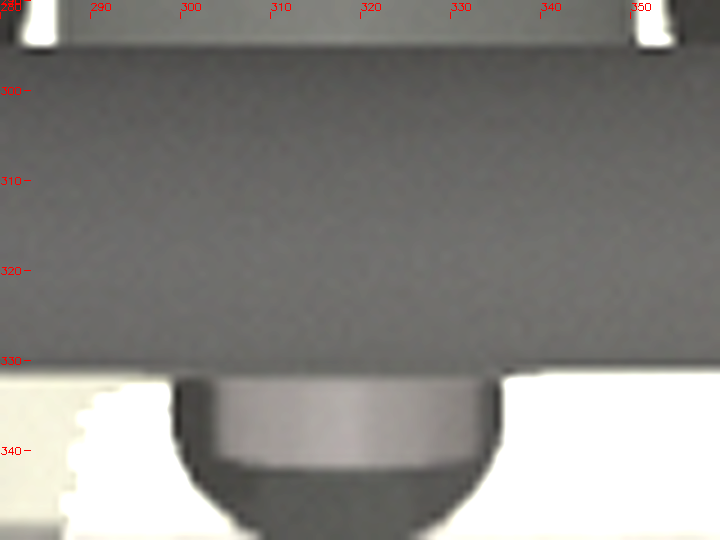

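```bash
sed -i 's/H=.019/H=.020/' h.py; python3 - <<'E'
from h import *
fb()
steps([(-39,6.5,15),(-47,5,15),(-56,3.5,15),(-61,3,15)],start=(.5627,-.2423,.0984))
E
```

```text
t 6.3667 ee [ 0.5627 -0.2423  0.0981] yaw 1.3768 grasp in bay mm [44.1 -0.3 38. ] force bay [-1.4  0.  -1.9] world [-0.9  0.2 -2.2] w 0.0314
(-39, 6.5, 15) [ 0.5506 -0.2397  0.0807] slide [0.0002 0.0177 0.0123]
(-47, 5, 15) [ 0.5434 -0.2383  0.0772] slide [-0.      0.0035  0.0073]
(-56, 3.5, 15) [ 0.5353 -0.2367  0.0734] slide [-0.      0.0038  0.0083]
(-61, 3, 15) [ 0.5307 -0.2358  0.0716] slide [-0.      0.0018  0.0047]
```

Call:
{"name": "step_arm", "arguments": {"force": 30, "plan": [{"grip":1,"slide":[0.0001,0.0088,0.0062],"spin":0},{"grip":1,"slide":[0.0001,0.0089,0.0061],"spin":0},{"grip":1,"slide":[0,0.0018,0.0036],"spin":0},{"grip":1,"slide":[0,0.0018,0.0036],"spin":0},{"grip":1,"slide":[0,0,0],"spin":0},{"grip":1,"slide":[0,0,0],"spin":0},{"grip":1,"slide":[0,0,0],"spin":0}]}}

```text
time_s: 6.95
ee_pos: [0.5434, -0.2383, 0.076]
eef_rot: [-1.572, 0.0, 1.377]
force: [0.1, 0.3, -1.9]
grip_width: 0.0313
```

```bash
python3 - <<'E'
from h import *
fb()
c=cams.calibration("wrist"); o=get_obs(); im=cams.camera("wrist"); cv2.imwrite("pics/w8.png",im); np.savez("w8.npz",**c,ee=o["ee_pos"],yaw=o["eef_rot"][2])
q=fb(); print('F',q[0]-66.6,q[2]-17.9)
crop('pics/w8.png','pics/c13.png',250,0,140,140,5)
steps([(-47,5,15),(-56,3.5,15),(-61,3,15)])
E
```

```text
t 6.95 ee [ 0.5434 -0.2383  0.076 ] yaw 1.3766 grasp in bay mm [19.3  0.  21.7] force bay [-0.5  0.3 -1.8] world [ 0.1  0.3 -1.9] w 0.0313
t 7.0 ee [ 0.5433 -0.2382  0.0758] yaw 1.3767 grasp in bay mm [19.2  0.  21.6] force bay [-0.8  0.2 -2.5] world [-0.   0.2 -2.6] w 0.0316
F -47.38543605925724 3.702316348318334
(-47, 5, 15) [ 0.5434 -0.2383  0.0772] slide [-0.     -0.0013 -0.0001]
(-56, 3.5, 15) [ 0.5353 -0.2367  0.0734] slide [-0.      0.0038  0.0083]
(-61, 3, 15) [ 0.5307 -0.2358  0.0716] slide [-0.      0.0018  0.0047]
```

View pics/c13.png

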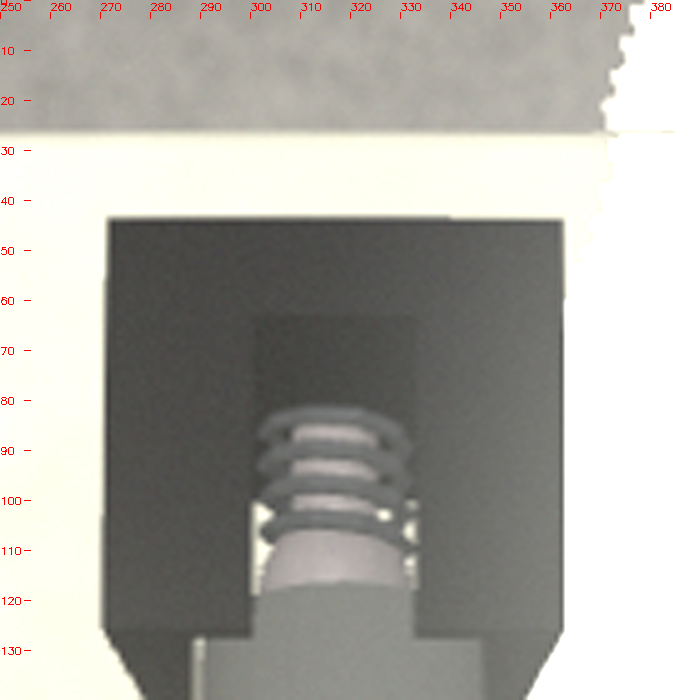

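Call:
{"name": "step_arm", "arguments": {"plan": [{"grip":1,"slide":[-0.0008,0.0012,0.004],"spin":0},{"grip":1,"slide":[0,0.0012,0.0045],"spin":0},{"grip":1,"slide":[0,0,0],"spin":0},{"grip":1,"slide":[0,0,0],"spin":0},{"grip":1,"slide":[0,0,0],"spin":0}]}}

```text
time_s: 7.42
ee_pos: [0.5351, -0.2374, 0.0737]
eef_rot: [-1.573, 0.0, 1.376]
force: [5.0, 0.9, 1.5]
grip_width: 0.0316
```

```bash
python3 - <<'E'
from h import *
c=cams.calibration("wrist"); o=get_obs(); im=cams.camera("wrist"); cv2.imwrite("pics/w9.png",im); np.savez("w9.npz",**c,ee=o["ee_pos"],yaw=o["eef_rot"][2])
q=fb(); print('F',q[0]-66.6,q[2]-17.9)
crop('pics/w9.png','pics/c14.png',250,30,140,130,5)
E
```

```text
t 7.4667 ee [ 0.5352 -0.2375  0.0737] yaw 1.3765 grasp in bay mm [10.8 -0.7 21.6] force bay [ 5.8  1.3 -0.7] world [6.  0.1 0.8] w 0.0315
F -55.825656314164746 3.7384593255709646
```

View pics/c14.png

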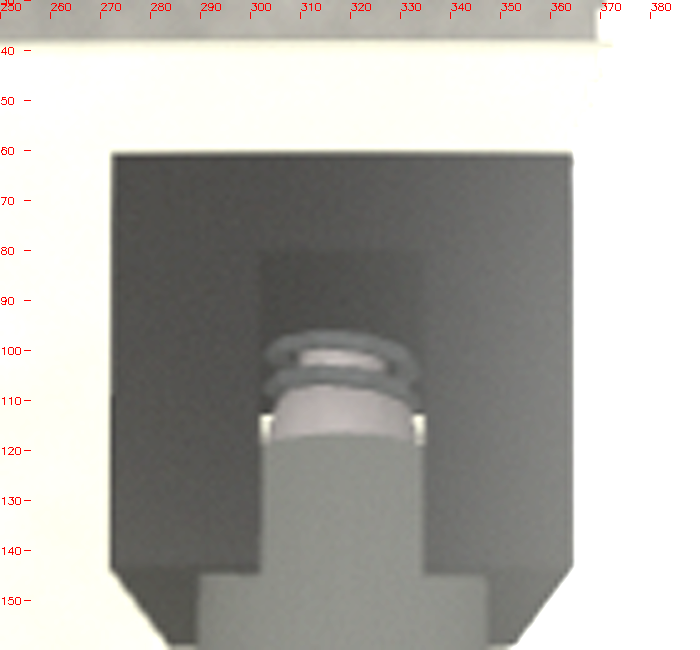

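```bash
python3 - <<'E'
from h import *
steps([(-61,3,15),(-61,1.5,12),(-61,.5,9),(-61,0,6),(-61,0,3),(-61,0,0),(-61,-1,0)],start=(.5351,-.2375,.0737))
E
```

```text
(-61, 3, 15) [ 0.5307 -0.2358  0.0716] slide [0.0008 0.0021 0.0047]
(-61, 1.5, 12) [ 0.5327 -0.2362  0.067 ] slide [ 0.      0.0046 -0.0021]
(-61, 0.5, 9) [ 0.5345 -0.2366  0.0628] slide [ 0.      0.0042 -0.0018]
(-61, 0, 6) [ 0.536  -0.2369  0.0589] slide [ 0.      0.0038 -0.0015]
(-61, 0, 3) [ 0.5372 -0.2371  0.0555] slide [ 0.      0.0034 -0.0012]
(-61, 0, 0) [ 0.5382 -0.2373  0.0521] slide [ 0.      0.0035 -0.001 ]
(-61, -1, 0) [ 0.5384 -0.2373  0.0511] slide [ 0.      0.001  -0.0003]
```

Call:
{"name": "step_arm", "arguments": {"plan": [{"grip":1,"slide":[0,0.001,0.0022],"spin":0},{"grip":1,"slide":[0,0.001,0.0022],"spin":0},{"grip":1,"slide":[0,0,0],"spin":0},{"grip":1,"slide":[0,0,0],"spin":0},{"grip":1,"slide":[0,0,0],"spin":0}]}}

```text
time_s: 7.88
ee_pos: [0.5315, -0.2368, 0.0722]
eef_rot: [-1.575, 0.001, 1.376]
force: [7.9, -0.4, 2.9]
grip_width: 0.0315
```

```bash
python3 - <<'E'
from h import *
q=fb(); print('F',q[0]-66.6,q[2]-17.9)
E
```

```text
t 7.8833 ee [ 0.5315 -0.2368  0.0722] yaw 1.3765 grasp in bay mm [ 6.8 -0.8 21.2] force bay [8.3 1.2 0.7] world [ 7.9 -0.4  2.9] w 0.0315
F -59.81146887520047 3.287908576609073
```

Call:
{"name": "step_arm", "arguments": {"plan": [{"grip":1,"slide":[0,0.0005,0.0025],"spin":0},{"grip":1,"slide":[0,0,0],"spin":0},{"grip":1,"slide":[0,0.0023,-0.001],"spin":0},{"grip":1,"slide":[0,0.0023,-0.001],"spin":0},{"grip":1,"slide":[0,0.0021,-0.0009],"spin":0},{"grip":1,"slide":[0,0.0021,-0.0009],"spin":0},{"grip":1,"slide":[0,0,0],"spin":0},{"grip":1,"slide":[0,0,0],"spin":0}]}}

```text
time_s: 8.55
ee_pos: [0.5328, -0.2372, 0.0629]
eef_rot: [-1.575, 0.001, 1.377]
force: [8.0, -1.3, 5.1]
grip_width: 0.031
```

```bash
python3 - <<'E'
from h import *
q=fb()
c=cams.calibration("wrist"); im=cams.camera("wrist"); cv2.imwrite("pics/w10.png",im);cv2.imwrite("pics/s10.png",cams.camera("side"))
q=fb()
crop('pics/s10.png','pics/c15.png',335,140,80,80,7)
E
```

```text
t 8.55 ee [ 0.5328 -0.2372  0.0629] yaw 1.3766 grasp in bay mm [ 5.7 -1.  11.9] force bay [9.1 0.3 2.8] world [ 8.  -1.3  5.1] w 0.031
t 8.65 ee [ 0.5328 -0.2372  0.063 ] yaw 1.3766 grasp in bay mm [ 5.8 -1.  11.9] force bay [9.  0.9 2.5] world [ 8.1 -0.7  4.8] w 0.031
```

View pics/w10.png

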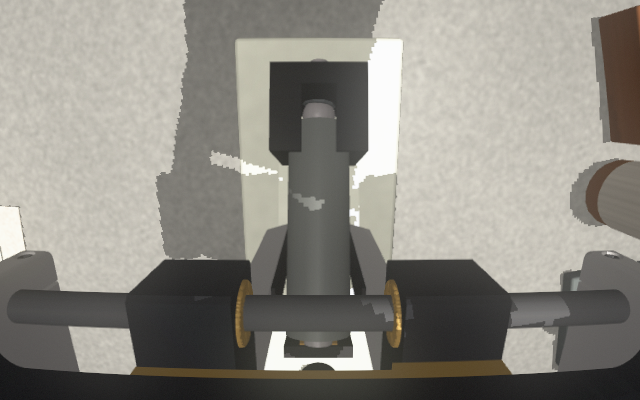

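View pics/c15.png

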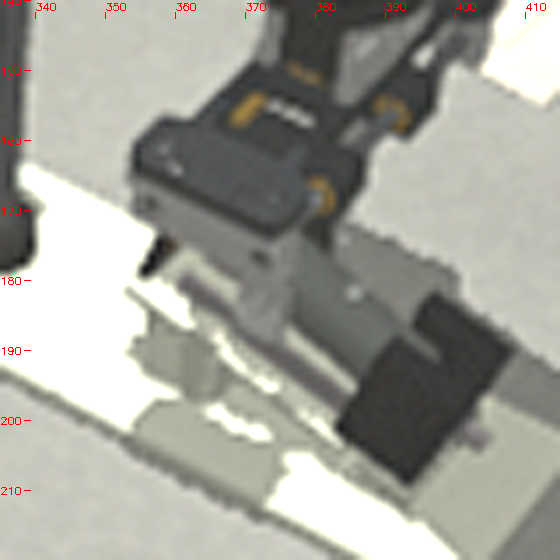

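Call:
{"name": "step_arm", "arguments": {"plan": [{"grip":1,"slide":[0,0.0005,0.002],"spin":0},{"grip":1,"slide":[0,0.002,-0.001],"spin":0},{"grip":1,"slide":[0,0.002,-0.001],"spin":0},{"grip":1,"slide":[0,0.002,-0.001],"spin":0},{"grip":1,"slide":[0,0,0],"spin":0},{"grip":1,"slide":[0,0,0],"spin":0}]}}

```text
time_s: 9.15
ee_pos: [0.5337, -0.2374, 0.0563]
eef_rot: [-1.575, 0.001, 1.377]
force: [8.0, -1.8, 3.4]
grip_width: 0.0313
```

```bash
python3 - <<'E'
from h import *
c=cams.calibration("wrist"); im=cams.camera("wrist"); cv2.imwrite("pics/w11.png",im)
q=fb()
crop('pics/w11.png','pics/c16.png',260,280,120,90,6)
E
```

```text
t 9.2 ee [ 0.5337 -0.2374  0.0564] yaw 1.3766 grasp in bay mm [ 4.9 -1.   5.3] force bay [8.1 0.7 1.3] world [ 7.5 -0.7  3.4] w 0.0313
```

View pics/c16.png

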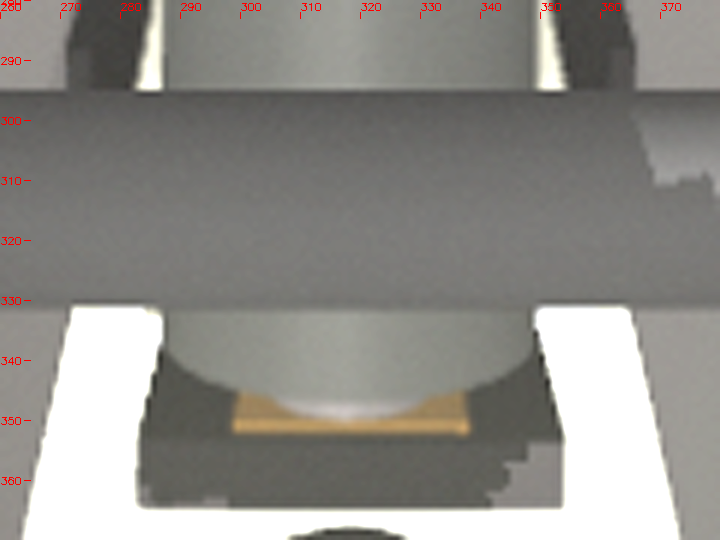

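Call:
{"name": "step_arm", "arguments": {"plan": [{"grip":1,"slide":[0,0.002,0],"spin":0},{"grip":1,"slide":[0,0.002,-0.0005],"spin":0},{"grip":1,"slide":[0,0.0015,-0.0005],"spin":0},{"grip":1,"slide":[0,0,0],"spin":0},{"grip":1,"slide":[0,0,0],"spin":0}]}}

```text
time_s: 9.62
ee_pos: [0.5345, -0.2375, 0.0509]
eef_rot: [-1.574, 0.001, 1.377]
force: [5.8, -0.4, 5.6]
grip_width: 0.0313
```

```bash
python3 - <<'E'
from h import *
c=cams.calibration("wrist"); im=cams.camera("wrist"); cv2.imwrite("pics/w12.png",im);cv2.imwrite("pics/s12.png",cams.camera("side"))
q=fb()
a=cv2.imread("pics/w12.png"); cv2.imwrite("pics/c17.png",cv2.resize(a[30:380,240:400],None,fx=1.7,fy=1.7))
crop('pics/s12.png','pics/c18.png',335,140,80,80,7)
E
```

```text
t 9.7167 ee [ 0.5345 -0.2375  0.051 ] yaw 1.3768 grasp in bay mm [ 4.3 -0.9 -0.2] force bay [6.  0.7 3.7] world [ 4.9 -0.3  5.2] w 0.0315
```

View pics/c17.png

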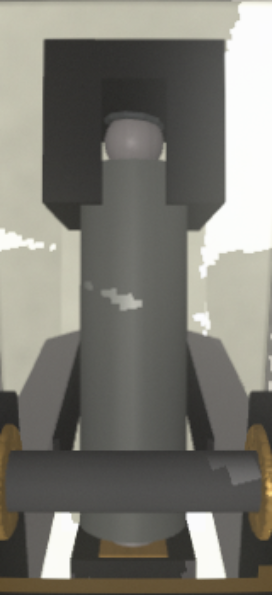

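View pics/c18.png

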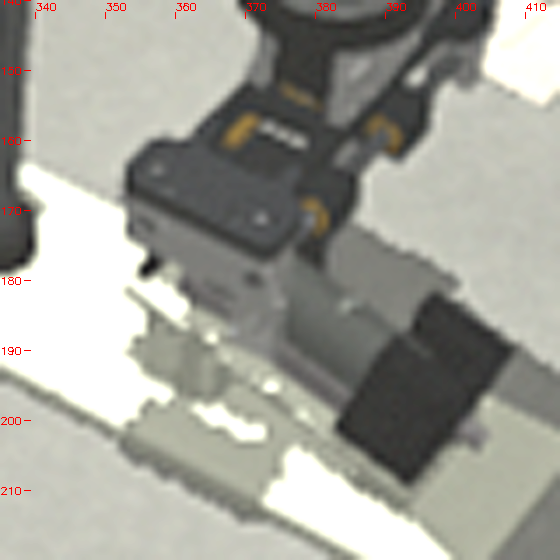

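Call:
{"name": "step_arm", "arguments": {"force": 15, "plan": [{"grip":1,"slide":[0,0.001,-0.0003],"spin":0},{"grip":1,"slide":[0,0.001,-0.0003],"spin":0},{"grip":1,"slide":[0,0,0],"spin":0},{"grip":1,"slide":[0,0,0],"spin":0}]}}

```text
time_s: 10.05
ee_pos: [0.535, -0.2376, 0.05]
eef_rot: [-1.574, 0.001, 1.377]
force: [-1.0, 2.5, 16.6]
grip_width: 0.0317
```

```bash
python3 - <<'E'
from h import *
c=cams.calibration("wrist"); o=get_obs(); im=cams.camera("wrist"); cv2.imwrite("pics/w13.png",im); np.savez("w13.npz",**c,ee=o["ee_pos"])
q=fb()
crop('pics/w13.png','pics/c19.png',250,325,140,50,5)
pr=lambda q:np.round(proj("wrist",O+RB@(np.array(q)/1000.),c),1)
print('pred sphere/flat top',pr((-55,0,16)),'shoulder top',pr((50,0,16)),'shoulder L',pr((50,16,0)),pr((50,-16,0)),'nub top',pr((55,0,7)),'wall top',pr((55,0,9)),pr((61,0,9)))
E
```

```text
t 10.1 ee [ 0.535  -0.2376  0.05  ] yaw 1.3767 grasp in bay mm [ 4.5 -1.  -1.3] force bay [ 3.1  1.5 17.3] world [-1.2  1.7 17.5] w 0.0317
pred sphere/flat top [320.3 129. ] shoulder top [320.7 357.3] shoulder L [352.  343.2] [288.9 343.2] nub top [320.5 359.2] wall top [320.6 361.1] [320.6 373.2]
```

View pics/c19.png

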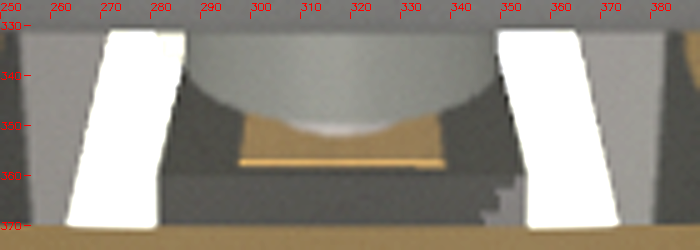

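Call:
{"name": "step_arm", "arguments": {"force": 4, "plan": [{"grip":1,"slide":[0,0,0],"spin":0},{"grip":1,"slide":[0,0,0],"spin":0},{"grip":1,"slide":[0,0,0],"spin":0}]}}

```text
time_s: 10.35
ee_pos: [0.5345, -0.2375, 0.0487]
eef_rot: [-1.573, 0.001, 1.377]
force: [1.8, 1.4, 6.0]
grip_width: 0.0317
```

```bash
python3 - <<'E'
from h import *
c=cams.calibration("wrist"); im=cams.camera("wrist"); cv2.imwrite("pics/w14.png",im)
q=fb()
crop('pics/w14.png','pics/c20.png',250,325,140,50,5)
E
```

```text
t 10.4 ee [ 0.5345 -0.2375  0.0487] yaw 1.3766 grasp in bay mm [ 3.7 -0.9 -2.3] force bay [ 3.5 -0.4  5.6] world [ 1.9 -0.7  6.3] w 0.0321
```

View pics/c20.png

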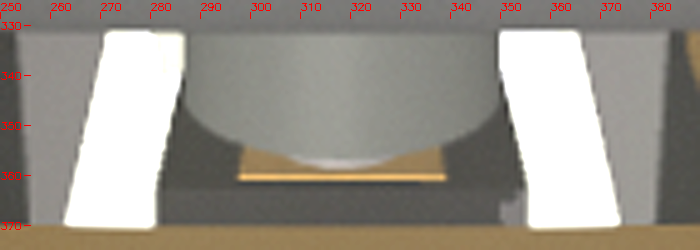

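Call:
{"name": "step_arm", "arguments": {"plan": [{"grip":0.2,"slide":[0,0,0],"spin":0},{"grip":0.0,"slide":[0,0,0],"spin":0},{"grip":-0.2,"slide":[0,0,0],"spin":0},{"grip":-0.2,"slide":[0,0,0],"spin":0},{"grip":-0.2,"slide":[0,0,0],"spin":0}]}}

```text
time_s: 10.82
ee_pos: [0.5338, -0.2372, 0.0475]
eef_rot: [-1.57, -0.0, 1.377]
force: [-0.2, -0.6, 0.1]
grip_width: 0.0555
```

```bash
python3 - <<'E'
from h import *
o=get_obs();c=cams.calibration("wrist"); im=cams.camera("wrist"); cv2.imwrite("pics/w15.png",im)
q=fb()
cv2.imwrite("pics/c21.png",cv2.resize(im[30:380,220:420],None,fx=1.7,fy=1.7))
E
```

```text
t 10.8667 ee [ 0.5338 -0.2371  0.0475] yaw 1.3766 grasp in bay mm [ 2.7 -0.7 -3.3] force bay [ 0.8 -0.4 -0.6] world [ 0.8 -0.6 -0.4] w 0.0566
```

View pics/c21.png

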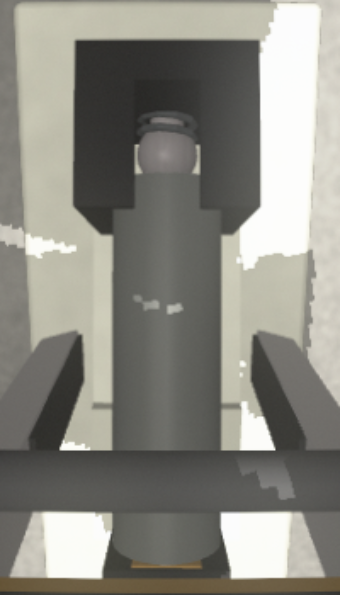

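Call:
{"name": "step_arm", "arguments": {"plan": [{"grip":-0.2,"slide":[0,-0.01,0],"spin":0},{"grip":-0.2,"slide":[0,-0.02,0],"spin":0},{"grip":-0.2,"slide":[0,-0.035,0],"spin":0},{"grip":-0.2,"slide":[0,-0.04,0],"spin":0},{"grip":-0.2,"slide":[0,-0.04,0],"spin":0},{"grip":-0.2,"slide":[0,-0.02,0],"spin":0},{"grip":-0.2,"slide":[0,0,-0.015],"spin":0},{"grip":-0.2,"slide":[0,0,-0.015],"spin":0},{"grip":-0.2,"slide":[0,0,0],"spin":0},{"grip":-0.2,"slide":[0,0,0],"spin":0}]}}

```text
time_s: 11.7
ee_pos: [0.5632, -0.2428, 0.2126]
eef_rot: [-1.57, -0.0, 1.377]
force: [0.7, -0.4, -0.1]
grip_width: 0.0561
```

```bash
python3 - <<'E'
from h import *
q=fb();c=cams.calibration("wrist"); im=cams.camera("wrist"); cv2.imwrite("pics/w16.png",im);cv2.imwrite("pics/s16.png",cams.camera("side"))
crop('pics/w16.png','pics/c22.png',250,30,140,220,3)
crop('pics/s16.png','pics/c23.png',335,140,80,80,7)
pr=lambda q:np.round(proj("wrist",O+RB@(np.array(q)/1000.),c),1)
for n,q in (('flat top',(-55,0,16)),('shoulder top',(50,0,16)),('sh L',(50,16,0)),('sh R',(50,-16,0)),('nub tip top',(55,0,7)),('wall in',(55,0,9)),('wall out',(61,0,9)),('hood',(-43,0,32))): print(n,pr(q))
E
```

```text
t 11.7 ee [ 0.5632 -0.2428  0.2126] yaw 1.3769 grasp in bay mm [ 74.3  -0.6 148.4] force bay [ 0.7 -0.2 -0.2] world [ 0.7 -0.4 -0.1] w 0.0561
flat top [318.8  91.5]
shoulder top [319.  206.1]
sh L [335.7 206.1]
sh R [302.1 206.2]
nub tip top [318.9 211.5]
wall in [318.9 211.5]
wall out [318.9 218.1]
hood [318.8  98.7]
```

View pics/c22.png

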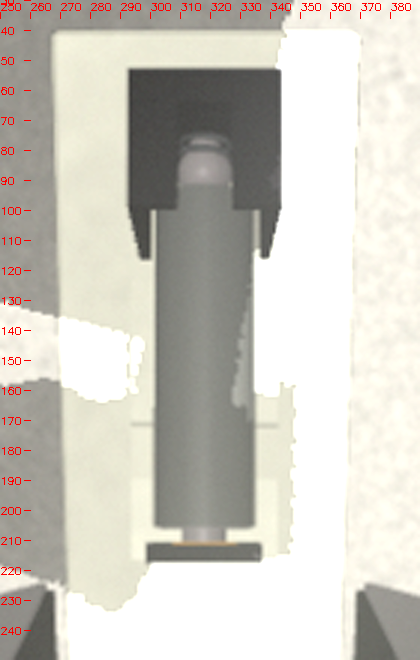

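View pics/c23.png

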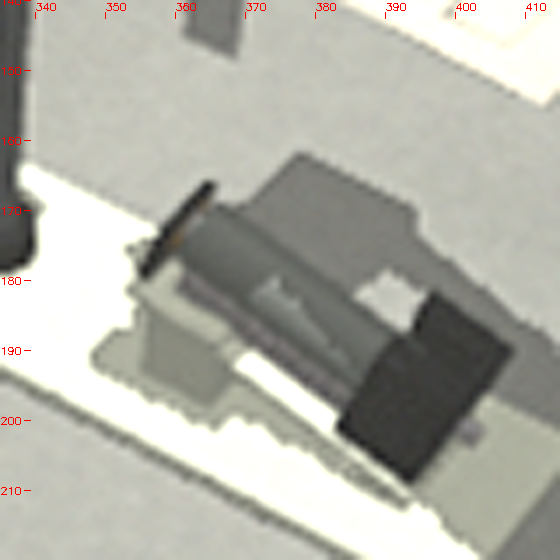

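View pics/s16.png

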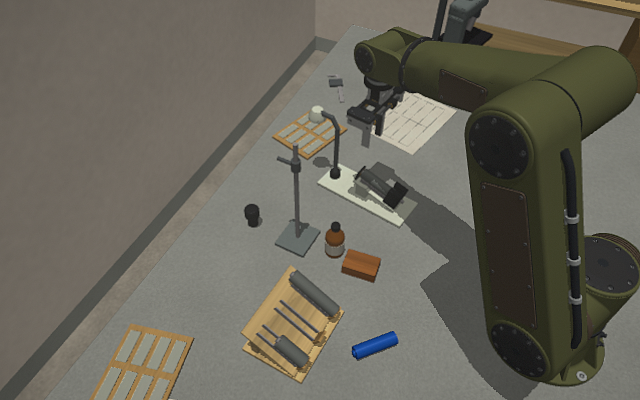

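```bash
python3 -c "
from station import hand_in; print(hand_in())"
```

```text
the job is handed in; nothing more can be done
None
```

I took the 110 mm cell from the middle rack slot and fitted it into the bay. I pushed the flat end under the hood with the nub about 15° above the bay slope, pressed the plunger and tipped the nub down behind the end wall. I then let go, backed off and handed in at about 12 s. No verdict is reported back.

**Plunger press:** I had no direct plunger reading. With the nub still raised, the force along the bay reached 8–9 N, about 10–12 mm of travel at 800 N/m, so above the 5 mm needed.

**Fit:** In the last wrist picture, taken after letting go, the flat end, shoulder and end wall were within about 1 px (about 1 mm) of where a fitted cell should appear. The cell was centred in the housing. I did not separately measure its height or tilt after letting go. When I pushed it down on the rails, the upward force was about 17 N.

**Everything else:** In the last side picture the short and long cells, bottle, box and eyepiece look unmoved, judged by eye only. The gripper was clear and the force reading was about 0.

**Disagreements:**
- The fixed-camera estimates of the cell and bay positions differed from the wrist camera by 2–4 mm; I went by the wrist camera.
- The force reading fell a little during tipping, so the cell slipped about 5 mm in the pads. Even so, the spring brought it to the wall when I eased the grip.

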